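# Dispense one culture plate and slide it onto the lit counting window

## Task

Put the next culture plate up for colony counting: press the red plunger of the plate dispenser all the way down once and let it come back up, so that exactly one dish is pushed out at the front. Then slide that dish sideways with your fingertips until it drops flat into the round recess of the lit white window, not the black one. Pick nothing up, leave the other dishes in the magazine, and do not disturb the things standing around.

Things in the scene. Friction and masses are not known exactly. Their poses are not given: they have to be found in the camera images.
- dispenser: Fixed plate dispenser; origin on the bench on the magazine's axis; dishes come out to -x, +x to its grey housing (x 38..117 mm, 56 mm high). Deck 73 mm wide, top 14 mm over the bench, to x = -111. Clear magazine 75 x 75 mm outside, 72 mm high, front gate 19 mm high. Dark rail at the deck's front edge, inner face x = -104.5, 7.5 mm high; the 67 mm lane behind it is open to both sides.
- outlet (a point): Where the dish comes to lie when ejected (its centre, to about 3 mm): on the deck's top, 70 mm in front (-x) of the dispenser's origin. Beware of the tall shaker to the left behind it (front at world x = 0.54, y from -0.18 to 0.18, top 0.18 m high): come in round its front.
- plunger (a joint): Red plunger on the housing: 0 = up (rest), 0.030 m = fully down at its stop. Sprung: 4 to 5 N to start, 6 to 9 N at the bottom when pressed slowly, plus 25 N per m/s; returns by itself within 1 s. Geared to a white pusher bar, 2.5 mm forward per mm down: a full stroke pushes the bottom dish out, and on the return the next one drops down.
- plunger_top (a point): Centre of the top of the plunger's head, a red mushroom button 39 mm across and 11 mm thick, slightly domed; moves with the plunger, 104 mm above the bench at rest. Its axis stands 77 mm behind (+x of) the dispenser's origin.
- plate_1: The bottom dish in the magazine, the one that comes out: closed round dish of clear plastic with pale agar; looks 66 mm across and 16 mm high, its solid part 62 mm across and 13 mm high; 18 to 31 g. Origin at the centre of its underside, z up.
- plate_2: The second dish from below in the magazine, same kind and size; it drops to the bottom (underside 14 mm above the bench) after the stroke.
- plate_3: The third dish from below, same kind and size.
- plate_4: The top dish in the magazine, same kind and size.
- window_white: Fixed counting window with a lit white floor: aluminium plate 92 x 92 x 13 mm with a round recess in the middle, 69.5 mm across, 4 mm deep. It stands left or right of the outlet, its centre 84 mm beside it, 1 mm lower than the deck, gap 1.5 mm. Origin: centre of its underside; axes as the dispenser's. Dark rails 7.5 mm high, inner faces x = +-34.7 mm, guide the dish in.
- window_white_seat (a point): Centre of the floor of the white window's recess, 9 mm above the bench.
- window_black: Counting window with a matt black floor, otherwise the same, on the other side of the outlet; it stays empty.
- counted_plate: Bystander: a single dish, 66 mm across and 16 mm high, lying on the bench to the right; origin at the centre of its underside.
- marker: Bystander: black and grey felt marker, 134 mm long (its x axis), 13 mm thick, lying to the left of the station; origin at the centre of its underside.
- tape_lime: Bystander: roll of lime-green labelling tape, 65 mm across and 14 mm high, lying flat at the right rear; origin at the centre of its underside.

How it is judged:
On the way, in this order (a step that is already met when the one before it is completed fails the run):
1. the plunger is pressed all the way down and the bottom dish has come out of the magazine (value of joint plunger above 0.027 m and x of plate_1 in the frame of dispenser below -0.058 m).
2. the plunger is let go and back up, and the next dish has dropped to the bottom of the magazine (value of joint plunger below 0.003 m and z of plate_2 in the frame of dispenser below 0.018 m), for 0.1 s.
At the end, for the whole second after the job is handed in: plate_1 lies at rest and flat in the white recess: centre within 6 mm of the seat, underside within 2 mm of its floor, tilt under 0.06 rad. The plunger is back up (under 3 mm), and plate_2 lies at the bottom of the magazine (within 4 mm of the deck, under 7 mm ahead of its axis) (all of step 2 and horizontal distance between plate_1 and window_white_seat below 0.006 m and z of plate_1 in the frame of window_white_seat between -0.003 and 0.002 m and angle between plate_1's own z axis and vertical below 0.06 rad and linear speed of plate_1 below 0.01 m/s and x of plate_2 in the frame of dispenser above -0.007 m); the robot touches nothing.
It fails at once if the plunger is pressed again or a second dish is pushed forward (its centre 7 mm or more ahead of the magazine's axis) (x of any of plate_2, plate_3, plate_4 in the frame of dispenser below -0.007 m).
It fails at once if the ejected dish is lifted or carried (underside more than 20 mm above the deck) (z of plate_1 in the frame of dispenser above 0.034 m).
It fails at once if a dish in the magazine is lifted by more than 12 mm (z of plate_2 in the frame of dispenser above 0.039 m or z of plate_3 in the frame of dispenser above 0.052 m or z of plate_4 in the frame of dispenser above 0.065 m).
It fails at once if a thing standing around (the single dish, the marker, the tape roll) is moved by more than 15 mm (distance of any of counted_plate, marker, tape_lime from where it was at the start of the episode above 0.015 m).
It also fails if it takes over 54 s, if anything falls off the work surface, if the arm or the gripper's body presses on something with over 40 N, if the wrist force passes 120 N, or if a joint passes its speed limit or range.

## Robot

A 6-joint arm with a two-finger parallel gripper is mounted at the origin on a cart in front of the work surface, level with it; the furniture and walls round the work are solid. World frame = base frame: x ahead of the robot, y to its left, z up, the work surface at z = 0. Lengths are in m, angles in rad, forces in N, time in s.
With the tool pointing down it reaches from about 0.425 to 0.95 m from the base axis. Payload 3.5 kg.
Tool frame: the origin (TCP) lies at the very end of the fingers, on their centre line; the grasp point (between the pads) lies 19 mm behind it; x points along the fingers, z is the direction in which the jaws open and shut, and the axes are right-handed (so a half turn about x gives the same grasp; the last joint's range is limited). The gripper opens to 85 mm and grips with 20 to 120 N. Pads are 22 mm wide; open, the fingers measure 114 mm over their backs; the gripper's body (76 mm by 85 mm) begins 54 mm behind the grasp point. The pads swing forward as they close: fully open they stand 13 mm farther back than shut.
Start: joints at [-1.359, 0.286, 1.577, -0, 1.279, -0.15], TCP at [0.239, -0.631, 0.231] pointing down, gripper open.
Joint ranges: [-2.77, 2.77], [-0.9, 2.22], [0.21, 2.48], [-1.53, 4.67], [0.24, 2.81], [-2.84, 2.84]. Speed limits (rad/s): [2.79, 2.79, 3.14, 3.14, 3.14, 3.14].

## Interface

Orientations are given as a unit quaternion [x, y, z, w].
In Python, from plant import ctrl, cams gives the robot as it stands.
- The arm moves only by the tool play_rows, never from a script. Its argument "rows" is a list of rows, each a list of 3 entries, a list of its own where there are three numbers: the opening in per cent of the stroke, from 0 (shut) to 100 (fully open), then the shift along the tool's x, y, z in units of 0.3 m (1.0 is 0.3 m), then the turn, a rotation vector about the tool's x, y, z in units of pi/2 rad (1.0 is pi/2 rad). A call has 1 to 10 rows; each row is the pose to reach, as a shift and turn from the pose commanded when the call began, along the tool's axes at that moment; what a row does not reach only later rows make up. A row lasts 1/12 s, in which the tool goes at most 41.7 mm and 7.16 degrees, less where a joint would pass 70% of its speed; a pose out of reach is approached as far as the arm can. A call with a number of a shift or a turn outside -1 to 1 is refused whole. A call with a gripper value outside its range is refused whole. The fingers move at their own pace and stop on an object; "force" is the grip in N (left out, the last holds). Time passes only in rows, so rows that repeat a pose let the fingers close. It gives the time, the measured TCP pose, the force and the opening at its end, in the units of the state.
- ctrl.get_state(): the state, without advancing time (a new reading comes with each control period).
- cams.read_camera(name): name is "scene" or "top" or "wrist"; returns a dict with "color" (384x512x3 uint8, red, green, blue), "fx", "fy", "cx", "cy" (pixels), "view" (4x4, takes a point from world to camera coordinates). Camera axes: x right, y down, z forward; pixel columns grow to the right and rows downward; lengths in m; the calibration is good to about 2 mm. A picture is of the moment at which its call begins. There is no depth.
- ctrl.sign_off(): hands the job in, once; it reports no verdict.
The state is a dict: "time": time; "qpos": joint angles; "dq": joint speeds; "joint_efforts": joint torques, N m; "eef_pos": TCP position; "tcp_rot": TCP orientation; "contact_force": force on the tool from outside, world axes, zero at the start; "wrist_torque": the same for the moment, N m; "opening": opening from 0.0 (shut) to 1.0 (fully open).
Only numpy, scipy, OpenCV 4.12 (cv2) and the standard library are available. Lean on these libraries where they do the work, as an engineer would, in place of code of your own. Each camera call takes 0.05 s, during which the arm holds its last target. There are 200 camera calls.

## Working session

There is one attempt and no reset: what is moved stays moved. The work goes in short steps, Python scripts to look and compute and a tool call to move; the robot and the scene stay as the last step left them, time stands still between calls to the robot, and variables do not carry over. Pictures are saved under pics/ and viewed, about 8 in all and at most 12, crops included, and the job is handed in when it is done.

Besides the shell and the picture viewer there is one more tool, called after "Call:" as name(argument=value, ...) on one line, values as JSON. play_rows: Moves the arm, as the interface text tells. Shifts and turns lie within -1 to 1; 1 stands for 0.3 m of shift or pi/2 rad of turn. Its arguments: {"type":"object","properties":{"rows":{"type":"array"},"force":{"type":"number"}},"required":["rows"]}

```bash
ls; mkdir -p pics; cat > h.py <<'E'
import numpy as np,cv2
from plant import ctrl,cams
from scipy.spatial.transform import Rotation as R
def grab(n,f=None):
    c=cams.read_camera(n)
    if f: cv2.imwrite('pics/'+f,c['color'][:,:,::-1])
    return c
def ray(c,u,v,z):
    V=np.array(c['view']);Rm=V[:3,:3];o=-Rm.T@V[:3,3]
    d=Rm.T@np.array([(u-c['cx'])/c['fx'],(v-c['cy'])/c['fy'],1]);return o+d*(z-o[2])/d[2]
def proj(c,p):
    V=np.array(c['view']);q=V[:3,:3]@np.array(p)+V[:3,3];return c['fx']*q[0]/q[2]+c['cx'],c['fy']*q[1]/q[2]+c['cy']
def red(c,z=.104):
    h=cv2.cvtColor(c['color'],cv2.COLOR_RGB2HSV)
    m=(((h[...,0]<8)|(h[...,0]>172))&(h[...,1]>140)&(h[...,2]>60)).astype(np.uint8)
    n,l,s,ce=cv2.connectedComponentsWithStats(m)
    return [(s[i].tolist(),ce[i].round(1).tolist(),ray(c,*ce[i],z).round(4).tolist()) for i in range(1,n) if s[i][4]>30]
def move(dp,drot=None):
    s=ctrl.get_state();r=R.from_quat(s['tcp_rot'])
    return (r.inv().apply(dp)/.3).round(4)
E
python3 - <<'E'
from h import *
a=grab('scene');b=grab('top')
cv2.imwrite('pics/a.png',cv2.resize(a['color'][:,:,::-1],(800,600)));cv2.imwrite('pics/b.png',cv2.resize(b['color'][:,:,::-1],(800,600)))
print(red(a),red(b))
s=ctrl.get_state();print(s);print(R.from_quat(s['tcp_rot']).as_matrix().round(3))
for c in(a,b):
  V=np.array(c['view']);print(-V[:3,:3].T@V[:3,3])
E
```

```text
pics
[([135, 134, 8, 7, 42], [138.3, 137.2], [0.4953, 0.2467, 0.104]), ([314, 164, 13, 10, 92], [320.3, 168.3], [0.7642, -0.3507, 0.104]), ([272, 187, 10, 6, 42], [276.6, 189.6], [0.5791, -0.3571, 0.104])] [([247, 78, 12, 13, 128], [252.5, 84.1], [0.7857, -0.3299, 0.104]), ([252, 159, 16, 15, 180], [259.4, 166.2], [0.583, -0.3471, 0.104])]
{'time': 0.1, 'qpos': array([-1.35896973e+00,  2.87111920e-01,  1.57803738e+00, -1.01697784e-05,
        1.27858863e+00, -1.50007300e-01]), 'dq': array([-0.0017471 , -0.00172183, -0.00403408,  0.00102065,  0.00012392,
       -0.00069314]), 'joint_efforts': array([ 8.81887972e-04, -4.07298410e+01, -2.93696862e+01, -1.64540211e-04,
        3.41887157e-03,  5.16108543e-06]), 'eef_pos': array([ 0.23883773, -0.63069818,  0.23005859]), 'tcp_rot': array([ 0.40238964,  0.58236062, -0.40135568,  0.58125064]), 'contact_force': array([ 0.38990683, -0.45092975,  0.08608776]), 'wrist_torque': array([ 0.02042868,  0.01141166, -0.00479848]), 'opening': 1.0018274695938751}
[[-0.     0.935  0.354]
 [ 0.002  0.354 -0.935]
 [-1.     0.    -0.002]]
[-0.04101538 -0.96288895  0.57038071]
[ 0.45679595 -0.33157956  1.0599956 ]
```

View pics/b.png

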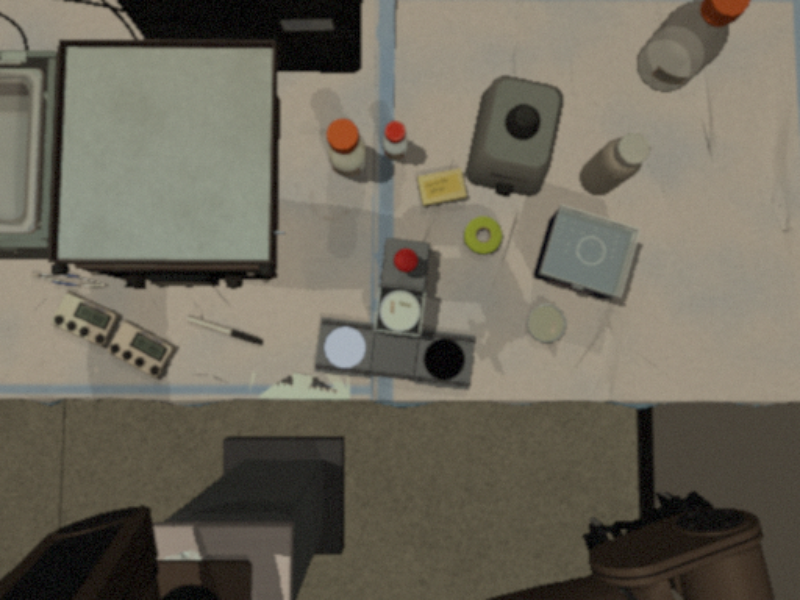

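View pics/a.png

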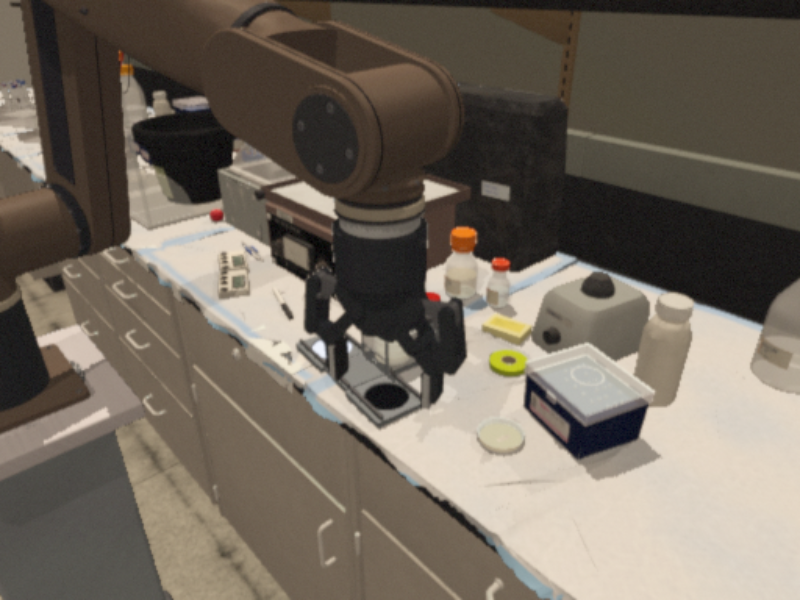

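The top view shows the plunger at native pixel (259,166), the white window at about (221,222) on the left (+y) and the black one at about (284,229). The scene view agrees.

```bash
python3 - <<'E'
from h import *
b=grab('top');g=cv2.cvtColor(b['color'],cv2.COLOR_RGB2GRAY)
hs=cv2.cvtColor(b['color'],cv2.COLOR_RGB2HSV)
def cc(m,seed):
    n,l,s,ce=cv2.connectedComponentsWithStats(m.astype(np.uint8));i=l[seed[1],seed[0]];return s[i],ce[i]
print(b['color'][222,221],b['color'][229,284])
sw,w=cc(g>140,(221,222));sb,k=cc(g<30,(284,229));print(sw,w,sb,k)
W=ray(b,*w,.009);B=ray(b,*k,.009);print('white',W,'black',B,np.linalg.norm(W-B))
ey=(W-B)[:2];ey/=np.linalg.norm(ey);ex=np.array([ey[1],-ey[0]]);print('yaw',np.degrees(np.arctan2(ex[1],ex[0])))
out=(W+B)[:2]/2
P=ray(b,259.4,166.2,.102)[:2]
print('out',out,'origin from out',out+.07*ex,'plunger from out',out+.147*ex,'plunger seen',P)
e2=(P-out);print(np.linalg.norm(e2),np.degrees(np.arctan2(e2[1],e2[0])))
for nm,p in(('marker',(227/1.5625,330/1.5625)),('tape',(483/1.5625,235/1.5625)),('cp',(546/1.5625,323/1.5625))):print(nm,ray(b,*p,.01))
E
```

```text
[166 174 184] [14  9  6]
[208 209  26  26 527] [220.43074004 221.85768501] [272 217  25  26 496] [283.76814516 229.57056452]
white [ 0.44811832 -0.24672037  0.009     ] black [ 0.42839927 -0.41304517  0.009     ] 0.1674896463934126
yaw -6.761282164912404
out [ 0.43825879 -0.32988277] origin from out [ 0.50777196 -0.33812408] plunger from out [ 0.58423645 -0.34718951] plunger seen [ 0.58336899 -0.34723824]
0.1461443853469012 -6.820292708265751
marker [ 0.47547448 -0.04933424  0.01      ]
tape [ 0.63835688 -0.48103541  0.01      ]
cp [ 0.48881516 -0.58629066  0.01      ]
```

Call:
play_rows(rows=[[0,[0.05,0.7,-0.24],[0.306,0,0]],[0,[0.05,0.7,-0.24],[0.306,0,0]],[0,[0.05,0.7,-0.24],[0.306,0,0]],[0,[0.05,0.7,-0.24],[0.306,0,0]],[0,[0.05,0.7,-0.24],[0.306,0,0]],[0,[0.05,0.7,-0.24],[0.306,0,0]],[0,[0.05,0.7,-0.24],[0.306,0,0]],[0,[0.05,0.7,-0.24],[0.306,0,0]],[0,[0.05,0.7,-0.24],[0.306,0,0]],[0,[0.05,0.7,-0.24],[0.306,0,0]]], force=40)

```text
time: 0.98
eef_pos: [0.4087, -0.4908, 0.2164]
tcp_rot: [-0.529, -0.469, 0.529, -0.469]
contact_force: [-0.9, -0.4, -0.1]
opening: -0.0
```

```bash
python3 - <<'E'
from h import *
s=ctrl.get_state();p=s['eef_pos'];print(p,R.from_quat(s['tcp_rot']).as_matrix().round(3),s['opening'],s['qpos'])
print(move(np.array([.5835,-.347,.16])-p))
E
```

```text
[ 0.40872057 -0.49080971  0.21636891] [[-0.     0.993 -0.12 ]
 [-0.    -0.12  -0.993]
 [-1.    -0.     0.   ]] -0.0002565291485632701 [-1.03488295e+00  2.19554655e-01  1.68497115e+00 -4.30860817e-04
  1.23684954e+00  6.56730936e-01]
[ 0.1876  0.5207 -0.5461]
```

Call:
play_rows(rows=[[0,[0.05,0.521,-0.546],[0,0,0]],[0,[0.05,0.521,-0.546],[0,0,0]],[0,[0.1,0.521,-0.546],[0,0,0]],[0,[0.1,0.521,-0.546],[0,0,0]],[0,[0.15,0.521,-0.546],[0,0,0]],[0,[0.15,0.521,-0.546],[0,0,0]],[0,[0.188,0.521,-0.546],[0,0,0]],[0,[0.188,0.521,-0.546],[0,0,0]],[0,[0.188,0.521,-0.546],[0,0,0]],[0,[0.188,0.521,-0.546],[0,0,0]]])

```text
time: 1.82
eef_pos: [0.5835, -0.3475, 0.1606]
tcp_rot: [-0.529, -0.468, 0.529, -0.469]
contact_force: [0.0, 0.3, -0.1]
opening: 0.001
```

```bash
python3 - <<'E'
from h import *
s=ctrl.get_state();p=s['eef_pos'];print(p)
w=grab('wrist','w1.png');print(red(w),proj(w,p),proj(w,[p[0],p[1],.104]))
E
```

```text
[ 0.58350357 -0.34746351  0.1605636 ]
[([227, 178, 53, 52, 2112], [252.5, 203.8], [0.5851, -0.3471, 0.104])] (np.float64(253.6488971596118), np.float64(246.06934502575757)) (np.float64(253.3560120238754), np.float64(205.88467744091486))
```

View pics/w1.png

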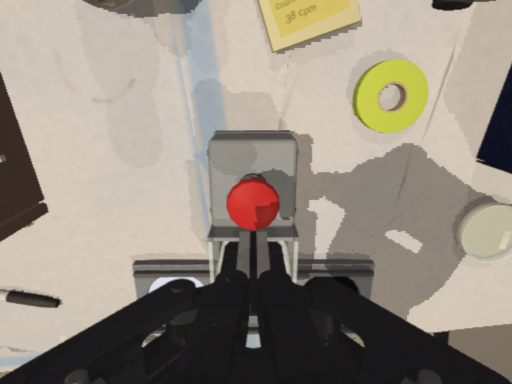

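The plunger at (252,204) lies under the closed fingertips, within 2 mm.

Call:
play_rows(rows=[[0,[0.09,0,0],[0,0,0]],[0,[0.15,0,0],[0,0,0]],[0,[0.18,0,0],[0,0,0]],[0,[0.195,0,0],[0,0,0]],[0,[0.203,0,0],[0,0,0]],[0,[0.211,0,0],[0,0,0]],[0,[0.219,0,0],[0,0,0]],[0,[0.227,0,0],[0,0,0]],[0,[0.235,0,0],[0,0,0]],[0,[0.243,0,0],[0,0,0]]])

```text
time: 2.7
eef_pos: [0.5846, -0.3467, 0.0906]
tcp_rot: [-0.528, -0.469, 0.529, -0.47]
contact_force: [-4.9, 1.8, 7.7]
opening: 0.001
```

Call:
play_rows(rows=[[0,[0.008,0,0],[0,0,0]],[0,[0.016,0,0],[0,0,0]],[0,[0.022,0,0],[0,0,0]],[0,[0.028,0,0],[0,0,0]],[0,[0.034,0,0],[0,0,0]],[0,[0.038,0,0],[0,0,0]],[0,[0.041,0,0],[0,0,0]],[0,[0.043,0,0],[0,0,0]],[0,[0.043,0,0],[0,0,0]],[0,[0.043,0,0],[0,0,0]]])

```text
time: 3.53
eef_pos: [0.5848, -0.3467, 0.0774]
tcp_rot: [-0.529, -0.469, 0.529, -0.47]
contact_force: [-4.3, 1.1, 6.2]
opening: 0.003
```

Call:
play_rows(rows=[[0,[0.005,0,0],[0,0,0]],[0,[0.009,0,0],[0,0,0]],[0,[0.012,0,0],[0,0,0]],[0,[0.015,0,0],[0,0,0]],[0,[0.015,0,0],[0,0,0]],[0,[0.015,0,0],[0,0,0]]])

```text
time: 4.03
eef_pos: [0.5849, -0.3468, 0.0736]
tcp_rot: [-0.528, -0.469, 0.529, -0.47]
contact_force: [-6.0, 2.4, 9.0]
opening: -0.002
```

```bash
python3 - <<'E'
from h import *
b=grab('top');cv2.imwrite('pics/b2.png',cv2.resize(b['color'][150:280,170:330,::-1],None,fx=4.5,fy=4.5))
E
```

```text
(no output)
```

View pics/b2.png

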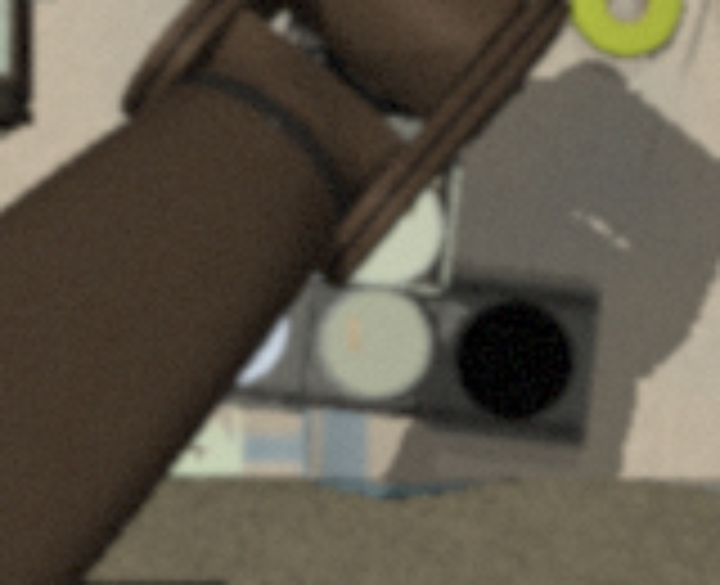

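The dish is out on the deck, at about (375,343) in the crop. I'll press a touch more to confirm the stop.

Call:
play_rows(rows=[[0,[0.005,0,0],[0,0,0]],[0,[0.01,0,0],[0,0,0]],[0,[0.01,0,0],[0,0,0]],[0,[0.01,0,0],[0,0,0]]])

```text
time: 4.42
eef_pos: [0.5849, -0.3468, 0.0735]
tcp_rot: [-0.528, -0.469, 0.529, -0.47]
contact_force: [-10.6, 4.3, 19.8]
opening: -0.003
```

It's at the stop: 3 mm more command gave no travel and force rose to 20 N. Releasing.

Call:
play_rows(rows=[[0,[-0.03,0,0],[0,0,0]],[0,[-0.07,0,0],[0,0,0]],[0,[-0.12,0,0],[0,0,0]],[0,[-0.2,0,0],[0,0,0]],[0,[-0.3,0,0],[0,0,0]],[0,[-0.42,0,0],[0,0,0]],[0,[-0.42,0,0],[0,0,0]],[0,[-0.42,0,0],[0,0,0]],[0,[-0.42,0,0],[0,0,0]],[0,[-0.42,0,0],[0,0,0]]])

```text
time: 5.25
eef_pos: [0.5839, -0.345, 0.1913]
tcp_rot: [-0.529, -0.47, 0.529, -0.469]
contact_force: [-0.8, -0.8, 0.3]
opening: -0.001
```

```bash
python3 - <<'E'
from h import *
s=ctrl.get_state();p=s['eef_pos'];print(p)
ey=np.array([.1186,.9929]);out=np.array([.4383,-.3299])
t=out-.066*ey;print(t,move(np.array([t[0],t[1],.16])-p))
E
```

```text
[ 0.58393372 -0.34497848  0.19131955]
[ 0.4304724 -0.3954314] [ 0.105  -0.4878  0.2278]
```

Call:
play_rows(rows=[[0,[0.03,-0.488,0.228],[0,0,0]],[0,[0.03,-0.488,0.228],[0,0,0]],[0,[0.03,-0.488,0.228],[0,0,0]],[0,[0.105,-0.488,0.228],[0,0,0]],[0,[0.105,-0.488,0.228],[0,0,0]],[0,[0.105,-0.488,0.228],[0,0,0]],[0,[0.105,-0.488,0.228],[0,0,0]],[0,[0.105,-0.488,0.228],[0,0,0]]])

```text
time: 5.92
eef_pos: [0.4321, -0.3961, 0.1614]
tcp_rot: [0.529, 0.469, -0.529, 0.47]
contact_force: [1.1, 0.2, 0.7]
opening: 0.001
```

```bash
python3 - <<'E'
from h import *
s=ctrl.get_state();p=s['eef_pos'];print(p)
w=grab('wrist','w2.png');b=grab('top')
q=np.hstack([cv2.resize(w['color'][:,:,::-1],(440,330)),cv2.resize(b['color'][155:275,180:320,::-1],(360,330))]);cv2.imwrite('pics/q2.png',q);print(red(w),red(b))
t=np.array([.4305,-.3954]);print('down',move(np.array([t[0],t[1],.021])-p))
E
```

```text
[ 0.43209087 -0.39606434  0.1614278 ]
[([126, 0, 32, 5, 114], [141.7, 1.6], [0.5632, -0.3475, 0.104])] [([247, 78, 12, 13, 127], [252.4, 84.0], [0.786, -0.3297, 0.104]), ([252, 159, 16, 15, 178], [259.4, 166.1], [0.5833, -0.3473, 0.104])]
down [ 0.4681 -0.0061 -0.002 ]
```

View pics/q2.png

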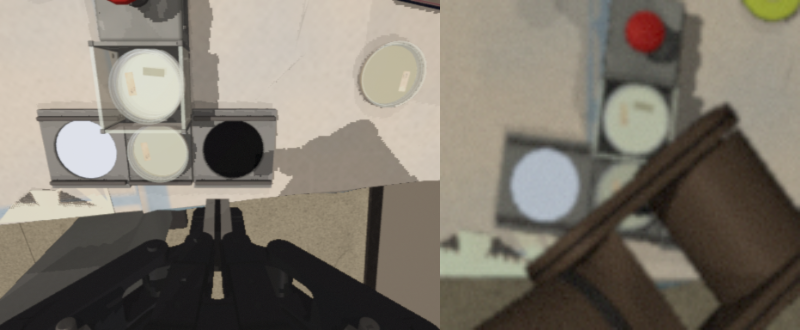

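Wrist view (left): dish at the outlet at (158,153), white recess at (86,149), plunger up, fingers on the black side. Descending beside the dish.

Call:
play_rows(rows=[[0,[0.12,-0.006,-0.002],[0,0,0]],[0,[0.24,-0.006,-0.002],[0,0,0]],[0,[0.34,-0.006,-0.002],[0,0,0]],[0,[0.41,-0.006,-0.002],[0,0,0]],[0,[0.45,-0.006,-0.002],[0,0,0]],[0,[0.468,-0.006,-0.002],[0,0,0]],[0,[0.468,-0.006,-0.002],[0,0,0]],[0,[0.468,-0.006,-0.002],[0,0,0]]])

```text
time: 6.68
eef_pos: [0.4304, -0.3961, 0.0221]
tcp_rot: [-0.529, -0.469, 0.529, -0.47]
contact_force: [-0.4, -0.7, 0.6]
opening: 0.001
```

```bash
python3 - <<'E'
from h import *
s=ctrl.get_state();p=s['eef_pos'];print(p)
w=grab('wrist','w3.png')
W=np.array([.4481,-.2467]);ey=np.array([.1186,.9929]);
t=W-.0455*ey;print(t,move(np.array([t[0],t[1],.020])-p), (p[:2]-W)@ey,(p[:2]-W)@[ey[1],-ey[0]])
for z,q in((.009,W),(.022,[.4383,-.3299])):print(proj(w,[*q,z]))
E
```

```text
[ 0.43039119 -0.39607537  0.02208759]
[ 0.4427037  -0.29187695] [ 6.100e-03 -3.000e-04 -3.498e-01] -0.15041506490176082 0.00013284091375048325
(np.float64(-17.046033649320805), np.float64(234.9392555412619))
(np.float64(124.60956424540251), np.float64(246.0657086582412))
```

View pics/w3.png

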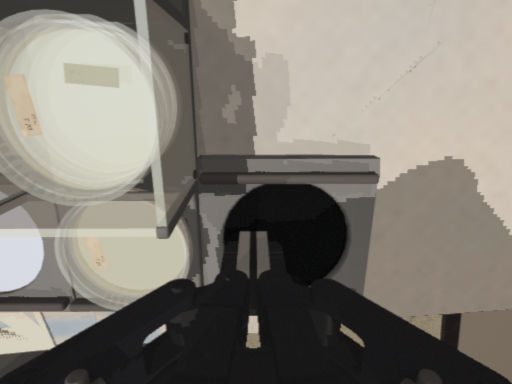

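Tips at (252,240) over the black recess, dish at (125,247), exactly as projected. Pushing gently.

Call:
play_rows(rows=[[0,[0.005,0,-0.02],[0,0,0]],[0,[0.005,0,-0.04],[0,0,0]],[0,[0.005,0,-0.06],[0,0,0]],[0,[0.005,0,-0.08],[0,0,0]],[0,[0.005,0,-0.1],[0,0,0]],[0,[0.005,0,-0.12],[0,0,0]],[0,[0.005,0,-0.14],[0,0,0]],[0,[0.005,0,-0.16],[0,0,0]],[0,[0.005,0,-0.18],[0,0,0]],[0,[0.005,0,-0.2],[0,0,0]]])

```text
time: 7.57
eef_pos: [0.4367, -0.3356, 0.0196]
tcp_rot: [-0.529, -0.469, 0.529, -0.47]
contact_force: [-1.0, -1.4, 2.6]
opening: 0.0
```

Call:
play_rows(rows=[[0,[0,0,-0.02],[0,0,0]],[0,[0,0,-0.035],[0,0,0]],[0,[0,0,-0.05],[0,0,0]],[0,[0,0,-0.065],[0,0,0]],[0,[0,0,-0.08],[0,0,0]],[0,[0,0,-0.09],[0,0,0]],[0,[0,0,-0.1],[0,0,0]],[0,[0,0,-0.11],[0,0,0]],[0,[0,0,-0.115],[0,0,0]],[0,[0,0,-0.115],[0,0,0]]])

```text
time: 8.4
eef_pos: [0.4399, -0.3002, 0.0184]
tcp_rot: [0.529, 0.47, -0.529, 0.469]
contact_force: [-1.3, 0.7, 0.4]
opening: -0.001
```

```bash
python3 - <<'E'
from h import *
s=ctrl.get_state();p=s['eef_pos'];print(p)
w=grab('wrist','w4.png')
W=np.array([.4481,-.2467]);ey=np.array([.1186,.9929]);
print((p[:2]-W)@ey,(p[:2]-W)@[ey[1],-ey[0]],proj(w,[*W,.009]),proj(w,[*W,.024]))
E
```

```text
[ 0.43988032 -0.30017     0.01836785]
-0.05406521426076869 -0.001819775229906902 (np.float64(154.24666743150385), np.float64(234.5499965947446)) (np.float64(145.0817994165231), np.float64(248.32313816745284))
```

View pics/w4.png

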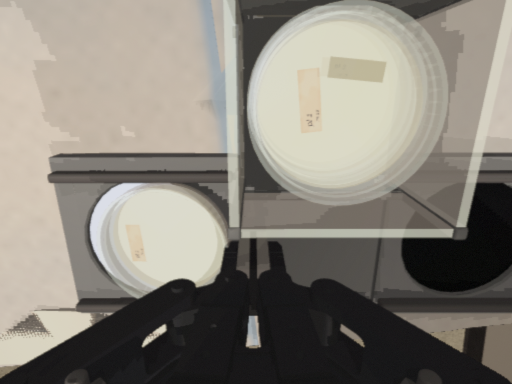

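The dish centre is at about (167,240) against the seat at (154,235), so it is roughly 7 mm short. A white crescent shows on the left.

Call:
play_rows(rows=[[0,[0,0,-0.006],[0,0,0]],[0,[0,0,-0.012],[0,0,0]],[0,[0,0,-0.016],[0,0,0]],[0,[0,0,-0.02],[0,0,0]],[0,[0,0,-0.024],[0,0,0]],[0,[0,0,-0.027],[0,0,0]],[0,[0,0,-0.027],[0,0,0]]])

```text
time: 9.03
eef_pos: [0.4415, -0.2932, 0.0192]
tcp_rot: [0.529, 0.47, -0.529, 0.469]
contact_force: [-0.5, -0.0, 0.6]
opening: 0.004
```

```bash
python3 - <<'E'
from h import *
s=ctrl.get_state();p=s['eef_pos'];print(p)
w=grab('wrist','w5.png')
W=np.array([.4481,-.2467]);ey=np.array([.1186,.9929]);
print((p[:2]-W)@ey,(p[:2]-W)@[ey[1],-ey[0]],proj(w,[*W,.009]),proj(w,[*W,.024]))
E
```

```text
[ 0.44146188 -0.29315362  0.01920986]
-0.04691108269497361 -0.0010815934167853285 (np.float64(167.8156894420853), np.float64(235.14412056720215)) (np.float64(160.00115875858464), np.float64(248.84200833075477))
```

View pics/w5.png

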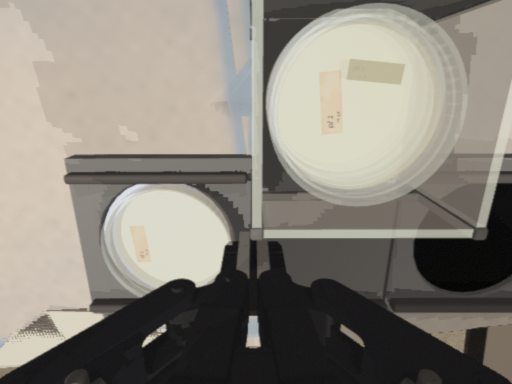

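The crescent is gone and the dish seems to fill the recess. Backing off to check from above.

Call:
play_rows(rows=[[0,[0,0,0.03],[0,0,0]],[0,[0,0,0.06],[0,0,0]],[0,[0,0,0.08],[0,0,0]],[0,[-0.1,0,0.08],[0,0,0]],[0,[-0.2,0,0.08],[0,0,0]],[0,[-0.35,0,0.2],[0,0,0]],[0,[-0.45,0,0.3],[0,0,0]],[0,[-0.5,0,0.4],[0,0,0]],[0,[-0.5,0,0.5],[0,0,0]],[0,[-0.5,0,0.5],[0,0,0]]])

```text
time: 9.92
eef_pos: [0.4232, -0.4504, 0.1736]
tcp_rot: [-0.529, -0.465, 0.531, -0.472]
contact_force: [-0.9, 0.1, -0.3]
opening: -0.006
```

```bash
python3 - <<'E'
from h import *
s=ctrl.get_state();print(s['eef_pos'])
w=grab('wrist');b=grab('top');a=grab('scene')
W=np.array([.4481,-.2467])
u,v=map(int,proj(w,[*W,.02]));print(u,v,proj(b,[*W,.02]))
f=lambda c,y0,y1,x0,x1:cv2.resize(c['color'][y0:y1,x0:x1,::-1],(400,300))
cv2.imwrite('pics/q6.png',np.vstack([np.hstack([f(w,0,384,0,512),f(w,max(0,v-60),max(0,v-60)+120,max(0,u-80),max(0,u-80)+160)]),np.hstack([f(b,170,260,190,310),f(a,180,285,170,310)])]))
print(red(b),red(a))
for z in(.012,.016,.021,.025):print(z,[round(float(x),1) for x in proj(w,[*W,z])])
E
```

```text
[ 0.42324785 -0.45039564  0.17356048]
43 171 (np.float64(220.08050352684882), np.float64(221.89887784441137))
[([247, 78, 12, 13, 128], [252.5, 84.1], [0.7857, -0.3299, 0.104]), ([252, 159, 16, 15, 180], [259.4, 166.2], [0.5831, -0.3472, 0.104])] [([135, 134, 8, 7, 43], [138.3, 137.3], [0.4952, 0.2459, 0.104]), ([314, 164, 13, 9, 91], [320.4, 168.3], [0.7649, -0.3506, 0.104]), ([268, 187, 14, 8, 83], [274.6, 190.5], [0.5717, -0.3571, 0.104])]
0.012 [48.2, 169.6]
0.016 [45.7, 170.6]
0.021 [42.5, 171.9]
0.025 [39.8, 173.0]
```

View pics/q6.png

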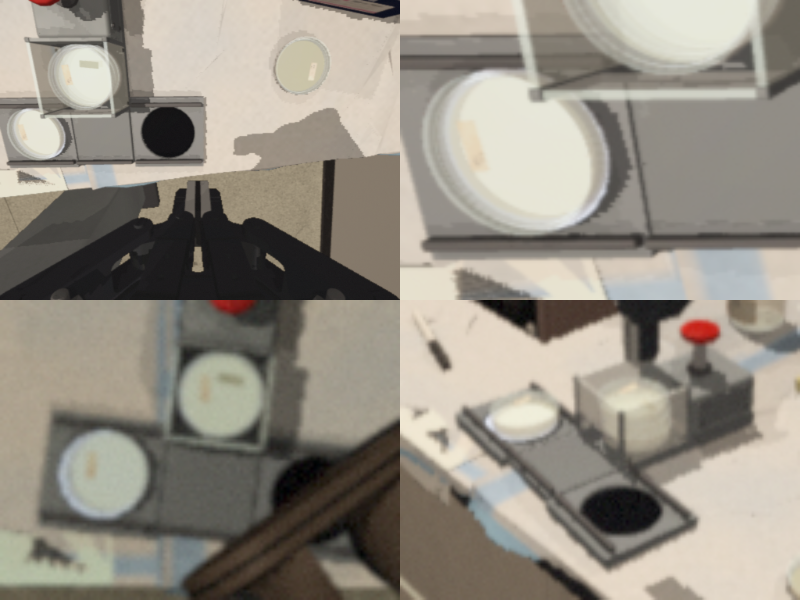

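Plunger up, magazine full, black empty; the dish is within about 2 mm of the seat in the top view. I'll check flatness from a closer view.

Call:
play_rows(rows=[[0,[0,0,-0.13],[0,0,0]],[0,[0,0,-0.26],[0,0,0]],[0,[0.05,0,-0.39],[0,0,0]],[0,[0.1,-0.02,-0.52],[0,0,0]],[0,[0.1,-0.04,-0.6],[0,0,0]],[0,[0.1,-0.04,-0.66],[0,0,0]],[0,[0.1,-0.04,-0.66],[0,0,0]],[0,[0.1,-0.04,-0.66],[0,0,0]]])

```text
time: 10.73
eef_pos: [0.4349, -0.2425, 0.1384]
tcp_rot: [-0.528, -0.471, 0.528, -0.47]
contact_force: [0.4, -0.3, -0.1]
opening: 0.002
```

```bash
python3 - <<'E'
from h import *
s=ctrl.get_state();print(s['eef_pos'])
w=grab('wrist');im=w['color'].copy()
V=np.array(w['view']);print('cam',-V[:3,:3].T@V[:3,3])
W=np.array([.4481,-.2467])
u,v=map(int,proj(w,[*W,.02]));print(u,v)
k=5;x0,y0=u-75,v-55
I=cv2.resize(im[max(0,y0):y0+110,max(0,x0):x0+150],None,fx=k,fy=k,interpolation=cv2.INTER_CUBIC)
for r,z,col in((.03475,.013,(255,0,0)),(.033,.025,(0,160,0)),(.031,.009,(0,0,255))):
    t=np.linspace(0,2*np.pi,60)
    P=np.array([proj(w,[W[0]+r*np.cos(a),W[1]+r*np.sin(a),z]) for a in t])
    cv2.polylines(I,[((P-[max(0,x0),max(0,y0)]+.5)*k).astype(np.int32)],True,col,1)
cv2.imwrite('pics/w7.png',I[:,:,::-1])
E
```

```text
[ 0.43485747 -0.242507    0.13839693]
cam [ 0.51308432 -0.25119548  0.28111836]
256 164
```

View pics/w7.png

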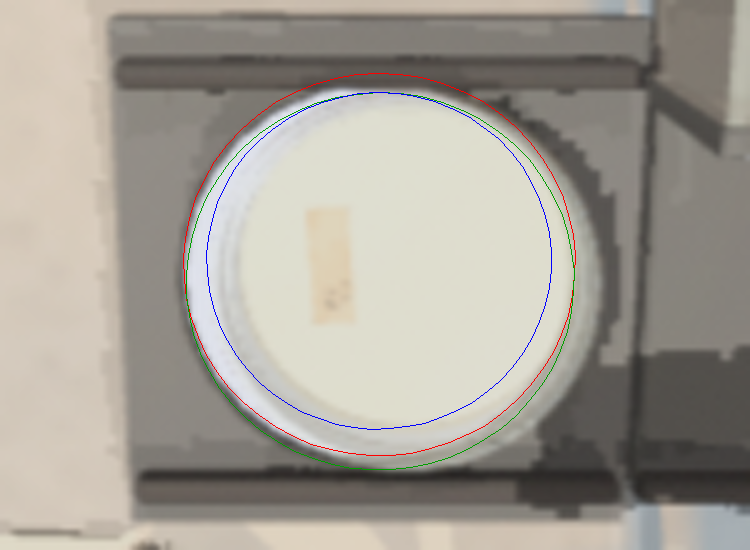

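The dish rim sits about 4–5 mm right of its predicted place: right edge at x = 600 against 575 px. It still rides on the recess edge, so it needs roughly 4 mm more. Going back behind it.

Call:
play_rows(rows=[[0,[0,0.045,0.1],[0,0,0]],[0,[0,0.045,0.2155],[0,0,0]],[0,[0,0.045,0.2155],[0,0,0]],[0,[0.12,0.045,0.2155],[0,0,0]],[0,[0.24,0.045,0.2155],[0,0,0]],[0,[0.32,0.045,0.2155],[0,0,0]],[0,[0.37,0.045,0.2155],[0,0,0]],[0,[0.397,0.045,0.2155],[0,0,0]],[0,[0.397,0.045,0.2155],[0,0,0]],[0,[0.397,0.045,0.2155],[0,0,0]]])

```text
time: 11.62
eef_pos: [0.4411, -0.3107, 0.0204]
tcp_rot: [0.529, 0.469, -0.529, 0.469]
contact_force: [0.5, -0.7, -0.8]
opening: 0.001
```

```bash
python3 - <<'E'
from h import *
s=ctrl.get_state();p=s['eef_pos'];print(p)
W=np.array([.4481,-.2467]);ey=np.array([.1186,.9929]);t=W-.0425*ey
print((p[:2]-W)@ey,(p[:2]-W)@[ey[1],-ey[0]],move(np.array([*t,.019])-p))
E
```

```text
[ 0.44113146 -0.31072663  0.02043074]
-0.06439850793865311 0.0006744917084710898 [ 0.0048 -0.0023 -0.073 ]
```

Call:
play_rows(rows=[[0,[0.005,0,-0.02],[0,0,0]],[0,[0.005,0,-0.04],[0,0,0]],[0,[0.005,0,-0.05],[0,0,0]],[0,[0.005,0,-0.057],[0,0,0]],[0,[0.005,0,-0.063],[0,0,0]],[0,[0.005,0,-0.068],[0,0,0]],[0,[0.005,0,-0.073],[0,0,0]],[0,[0.005,0,-0.073],[0,0,0]],[0,[0.005,0,-0.073],[0,0,0]]])

```text
time: 12.37
eef_pos: [0.4436, -0.2883, 0.0186]
tcp_rot: [-0.529, -0.469, 0.529, -0.469]
contact_force: [0.1, 0.8, -0.3]
opening: -0.003
```

Call:
play_rows(rows=[[0,[0,0,0.03],[0,0,0]],[0,[0,0,0.06],[0,0,0]],[0,[-0.12,0,0.06],[0,0,0]],[0,[-0.25,0,0.06],[0,0,0]],[0,[-0.4,0,0.06],[0,0,0]],[0,[-0.4,-0.045,-0.07],[0,0,0]],[0,[-0.4,-0.045,-0.14],[0,0,0]],[0,[-0.4,-0.045,-0.14],[0,0,0]],[0,[-0.4,-0.045,-0.14],[0,0,0]],[0,[-0.4,-0.045,-0.14],[0,0,0]]])

```text
time: 13.2
eef_pos: [0.4352, -0.246, 0.1386]
tcp_rot: [-0.529, -0.469, 0.529, -0.47]
contact_force: [-0.7, -0.4, -0.2]
opening: 0.003
```

```bash
python3 - <<'E'
from h import *
s=ctrl.get_state();print(s['eef_pos'])
w=grab('wrist');im=w['color'].copy()
W=np.array([.4481,-.2467])
u,v=map(int,proj(w,[*W,.02]));print(u,v)
k=5;x0,y0=u-75,v-55
I=cv2.resize(im[max(0,y0):y0+110,max(0,x0):x0+150],None,fx=k,fy=k,interpolation=cv2.INTER_CUBIC)
for r,z,col in((.03475,.013,(255,0,0)),(.033,.025,(0,160,0))):
    t=np.linspace(0,2*np.pi,60)
    P=np.array([proj(w,[W[0]+r*np.cos(a),W[1]+r*np.sin(a),z]) for a in t])
    cv2.polylines(I,[((P-[max(0,x0),max(0,y0)]+.5)*k).astype(np.int32)],True,col,1)
cv2.imwrite('pics/w8.png',I[:,:,::-1])
E
```

```text
[ 0.43517873 -0.24603892  0.13860003]
252 165
```

View pics/w8.png

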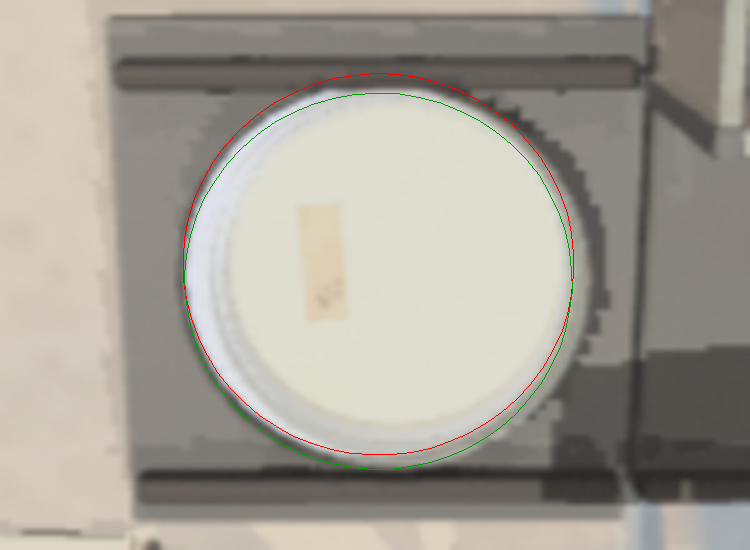

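The dish is now about 2–3 mm short of centre (right edge at 587 against 573 px) and probably seated. One more nudge of about 2 mm will centre it, and I'll measure its edges numerically before and after.

Call:
play_rows(rows=[[0,[0,0.045,0.1],[0,0,0]],[0,[0,0.045,0.2],[0,0,0]],[0,[0,0.045,0.2],[0,0,0]],[0,[0.12,0.045,0.2],[0,0,0]],[0,[0.24,0.045,0.2],[0,0,0]],[0,[0.32,0.045,0.2],[0,0,0]],[0,[0.37,0.045,0.2],[0,0,0]],[0,[0.4,0.045,0.2],[0,0,0]],[0,[0.4,0.045,0.2],[0,0,0]],[0,[0.4,0.045,0.2],[0,0,0]]])

```text
time: 14.08
eef_pos: [0.4415, -0.3067, 0.0186]
tcp_rot: [-0.529, -0.469, 0.529, -0.469]
contact_force: [0.4, -0.1, 0.0]
opening: -0.001
```

```bash
cat >> h.py <<'E'
def label(c,W=(.4481,-.2467),h=60):
    u,v=map(int,proj(c,[*W,.02]));m=np.zeros(c['color'].shape[:2],bool);m[v-h:v+h,max(0,u-h):u+h]=1
    H=cv2.cvtColor(c['color'],cv2.COLOR_RGB2HSV);L=c['color'].astype(int)
    m&=((L[...,0]-L[...,2])>45)
    n,l,s,ce=cv2.connectedComponentsWithStats(m.astype(np.uint8));i=1+np.argmax(s[1:,4]);return s[i].tolist(),ce[i]
E
python3 - <<'E'
from h import *
s=ctrl.get_state();p=s['eef_pos'];print(p)
W=np.array([.4481,-.2467]);ey=np.array([.1186,.9929]);t=W-.0398*ey
print((p[:2]-W)@ey,(p[:2]-W)@[ey[1],-ey[0]],move(np.array([*t,.019])-p))
w=grab('wrist');print(label(w))
E
```

```text
[ 0.44146296 -0.30670502  0.01857762]
-0.06036613750515136 0.0005266828524306171 [-0.0014 -0.0018 -0.0686]
([102, 230, 1, 1, 1], array([102., 230.]))
```

Call:
play_rows(rows=[[0,[0,0,-0.02],[0,0,0]],[0,[0,0,-0.04],[0,0,0]],[0,[0,0,-0.05],[0,0,0]],[0,[0,0,-0.055],[0,0,0]],[0,[0,0,-0.06],[0,0,0]],[0,[0,0,-0.064],[0,0,0]],[0,[0,0,-0.068],[0,0,0]],[0,[0,0,-0.068],[0,0,0]],[0,[0,0,-0.068],[0,0,0]]])

```text
time: 14.88
eef_pos: [0.4438, -0.286, 0.0186]
tcp_rot: [0.529, 0.469, -0.529, 0.469]
contact_force: [-0.3, -0.2, 0.2]
opening: 0.002
```

Call:
play_rows(rows=[[0,[0,0,0.03],[0,0,0]],[0,[0,0,0.06],[0,0,0]],[0,[-0.12,0,0.06],[0,0,0]],[0,[-0.25,0,0.06],[0,0,0]],[0,[-0.4,0,0.06],[0,0,0]],[0,[-0.4,-0.045,-0.07],[0,0,0]],[0,[-0.4,-0.045,-0.14],[0,0,0]],[0,[-0.4,-0.045,-0.14],[0,0,0]],[0,[-0.4,-0.045,-0.14],[0,0,0]],[0,[-0.4,-0.045,-0.14],[0,0,0]]])

```text
time: 15.72
eef_pos: [0.4355, -0.2436, 0.1386]
tcp_rot: [-0.529, -0.469, 0.529, -0.47]
contact_force: [0.5, -0.3, -0.8]
opening: -0.003
```

```bash
python3 - <<'E'
from h import *
s=ctrl.get_state();print(s['eef_pos'])
w=grab('wrist','w9.png');im=w['color'].copy()
W=np.array([.4481,-.2467]);u,v=map(int,proj(w,[*W,.02]));print(u,v)
for r in(v-15,v,v+10):print(r,[tuple(int(q) for q in im[r,x]) for x in list(range(u-42,u-24))],'|',[tuple(int(q) for q in im[r,x]) for x in range(u+30,u+50)])
e=np.array([.1186,.9929])
for d,z in((.03475,.013),(.033,.025),(.031,.022)):print(d,proj(w,[*(W+d*e),z]),proj(w,[*(W-d*e),z]))
k=5;x0,y0=u-75,v-55
I=cv2.resize(im[y0:y0+110,x0:x0+150],None,fx=k,fy=k,interpolation=cv2.INTER_CUBIC)
for r,z,col in((.03475,.013,(255,0,0)),(.033,.025,(0,160,0))):
    P=np.array([proj(w,[W[0]+r*np.cos(a),W[1]+r*np.sin(a),z]) for a in np.linspace(0,2*np.pi,60)])
    cv2.polylines(I,[((P-[x0,y0]+.5)*k).astype(np.int32)],True,col,1)
cv2.imwrite('pics/w9c.png',I[:,:,::-1])
E
```

```text
[ 0.43546255 -0.24362504  0.13860281]
255 165
150 [(144, 139, 133), (137, 132, 126), (132, 127, 121), (131, 126, 120), (127, 123, 117), (116, 115, 113), (178, 180, 187), (213, 216, 224), (222, 224, 232), (222, 225, 230), (222, 225, 229), (223, 225, 228), (221, 224, 224), (217, 218, 215), (220, 219, 209), (222, 220, 208), (222, 221, 208), (222, 221, 208)] | [(222, 221, 205), (222, 221, 206), (221, 221, 209), (219, 220, 212), (219, 221, 217), (202, 204, 200), (166, 168, 161), (133, 132, 124), (102, 100, 95), (89, 87, 83), (88, 85, 82), (89, 86, 83), (101, 97, 94), (130, 126, 120), (141, 137, 131), (141, 136, 131), (141, 137, 131), (142, 137, 131), (142, 137, 132), (141, 136, 131)]
165 [(144, 139, 133), (135, 131, 125), (115, 111, 106), (129, 130, 133), (202, 205, 213), (214, 217, 223), (218, 221, 224), (209, 210, 211), (212, 214, 212), (215, 216, 213), (209, 208, 203), (217, 216, 206), (222, 220, 207), (222, 221, 207), (222, 221, 207), (222, 221, 207), (222, 221, 207), (222, 221, 207)] | [(222, 221, 205), (222, 221, 205), (222, 221, 205), (223, 221, 206), (221, 220, 205), (214, 212, 19
[... 593 characters left out ...]
, 200), (213, 211, 200), (212, 211, 205), (214, 215, 209), (192, 191, 184), (163, 161, 150), (152, 151, 141), (139, 137, 128), (110, 106, 100), (96, 93, 88), (125, 121, 115), (139, 135, 128), (143, 138, 130), (142, 137, 130), (143, 138, 131), (142, 138, 130), (142, 138, 131), (141, 137, 129)]
0.03475 (np.float64(215.88370266831276), np.float64(163.84203544539514)) (np.float64(294.05282751461607), np.float64(163.78818172283272))
0.033 (np.float64(216.35215614882458), np.float64(167.19347399388624)) (np.float64(293.79343530689283), np.float64(167.13971759757092))
0.031 (np.float64(219.06108726186795), np.float64(166.3267819003225)) (np.float64(291.0312217241072), np.float64(166.2769202391552))
```

View pics/w9c.png

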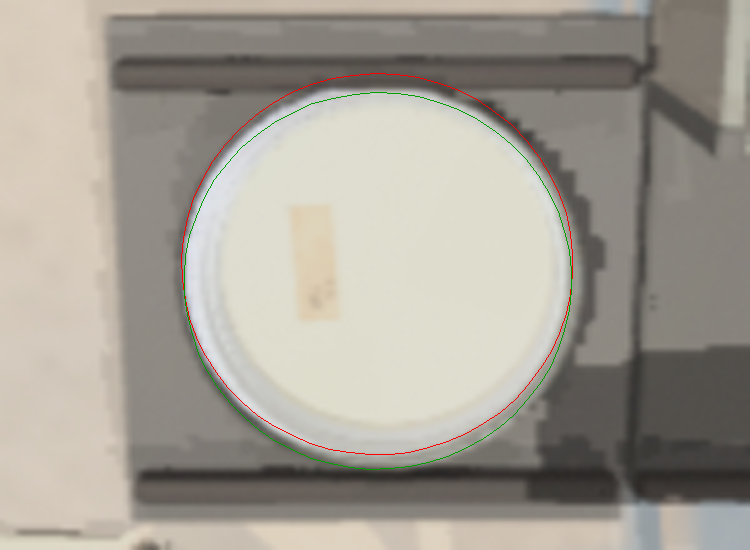

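The dish is within about 1.5 mm of the seat centre: agar spans columns 225–289 (centre 257, expected 255), and a bright floor ring shows inside the recess. With only 3.75 mm of play, it must be lying on the floor. Handing in.

```bash
python3 - <<'E'
from h import *
b=grab('top');print(red(b));s=ctrl.get_state();print(s['time'],s['contact_force'])
print(ctrl.sign_off())
E
```

```text
[([247, 78, 12, 13, 128], [252.5, 84.1], [0.7857, -0.3299, 0.104]), ([252, 159, 15, 15, 176], [259.3, 166.2], [0.5832, -0.347, 0.104])]
15.8167 [-1.19580042  0.08297188  0.07090432]
the job is handed in; nothing more can be done
None
```

I pressed the plunger once to its stop and released it, which put one dish out at the outlet. I then slid that dish with closed fingertips into the white recess and handed the job in at 15.8 s. `sign_off` gives no verdict.

- **Plunger:** at the bottom, more command gave no further travel and the force rose to about 20 N. After release, the red head was back at its starting pixel in the top view.
- **Other things:** in the views after the first push, the magazine dishes were in place and the black window was empty. The single dish looked undisturbed. I did not measure the bystanders' positions again at the end.
- **Dish:** the first push left it about 4–5 mm short of the seat, probably on or against the recess edge, so it took two more nudges. The last wrist view puts it about 1.5 mm from the seat centre, inside the 3.75 mm of play in the recess.
- **Not measured:** I inferred that the dish lies flat on the floor from this centring and the visible floor ring; I did not measure height or tilt directly.

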